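# Swing the side stand down over centre and hold the frame plumb

## Robot

A 7-joint arm with a two-finger parallel gripper is mounted at the origin on a cart in front of the work surface, level with it; the furniture and walls round the work are solid. World frame = base frame: x ahead of the robot, y to its left, z up, the work surface at z = 0. Lengths are in m, angles in degrees, forces in N, time in s.
With the tool pointing down it reaches from about 0.425 to 0.875 m from the base axis. Payload 4.7 kg.
Tool frame: the origin (TCP) lies on the mounting face of the last link; the fingertips stand 182 mm ahead of it and the grasp point (between the pads) lies 164 mm ahead of it; z points along the fingers, y is the line along which they close (so a half turn about z gives the same grasp; the last joint's range is limited). The gripper opens to 87 mm and grips with 3 to 60 N. Pads are 19 mm wide; open, the fingers measure 117 mm over their backs; the gripper's body (75 mm by 190 mm) begins 51 mm behind the grasp point.
Start: joints at [0.808, 18.392, -4.016, 83.108, 1.295, 78.541, -3.26], TCP at [0.65, -0, 0.405] pointing down, gripper open.
Joint ranges: [-163.93, 163.93], [-17.29, 119.83], [-79.2, 71.16], [3.27, 140.29], [-89.18, 269.18], [5.43, 117.66], [-154.24, 154.24]. Speed limits (degrees/s): [147.25, 147.25, 180, 180, 180, 180, 180].

## Interface

Orientations are given as [roll, pitch, yaw] about the fixed x, y, z axes, in that order (R = Rz(yaw) Ry(pitch) Rx(roll)).
In Python, from cell import env gives the robot as it stands.
- The arm moves only by the tool servo_tool, never from a script. Its argument "plan" is a list of rows, each an object with "xyz": the shift along the tool's x, y, z in cm, a list of three; "twist": the turn, a rotation vector about the tool's x, y, z in degrees, a list of three; "jaw": the closure, from 0 (fully open) to 1 (shut). In form: [{"xyz": [x, y, z], "twist": [wx, wy, wz], "jaw": jaw}, ...]. A call has 1 to 10 rows; each row is the pose to reach, as a shift and turn from the pose commanded when the call began, along the tool's axes at that moment; what a row does not reach only later rows make up. A row lasts 1/12 s, in which the tool goes at most 41.7 mm and 7.16 degrees, less where a joint would pass 70% of its speed; a pose out of reach is approached as far as the arm can. A call with a gripper value outside its range is refused whole. The fingers move at their own pace and stop on an object; "newtons" is the grip in N (left out, the last holds). Time passes only in rows, so rows that repeat a pose let the fingers close. It gives the time, the measured TCP pose, the force, the opening and the grip force at its end, in the units of the state.
- env.get_obs(): the state, without advancing time (a new reading comes with each control period).
- env.read_camera(name): name is "scene" or "side" or "wrist"; returns a dict with "img" (480x640x3 uint8, red, green, blue), "camera_matrix" (3x3 intrinsics, pixels), "R" (3x3) and "t" (3): a world point X has camera coordinates R X + t. Camera axes: x right, y down, z forward; pixel columns grow to the right and rows downward; lengths in m; the calibration is good to about 2 mm. A picture is of the moment at which its call begins. There is no depth.
- env.sign_off(): hands the job in; it is judged then, once.
The state is a dict: "time_s": time; "qpos": joint angles; "joint_velocities": joint speeds; "effort": joint torques, N m; "tool_pos": TCP position; "tool_rot": TCP orientation; "force": force on the tool from outside, world axes, zero at the start; "wrist_torque": the same for the moment, N m; "grip_width": finger opening in m; "grasp_force": force on a finger pad.
Only numpy, scipy, OpenCV 4.12 (cv2) and the standard library are available. Lean on these libraries where they do the work, as an engineer would, in place of code of your own. Each camera call takes 0.05 s, during which the arm holds its last target. There are 200 camera calls.

## Task

On the bicycle frame stub that leans in the wheel dock, swing the folded side stand down past its spring's dead point until it snaps against its stop, and take your fingers off so that it stays down by itself. Then grip the frame by its cut-off top tube, bring it upright and finish while still holding it there, plumb and at rest, wheel and skid standing in the dock and the stand's foot hanging clear of the bench, so that the leg can be marked for trimming. Do not tip the frame over, lift it out of the dock or push the small things on the bench about.

Things in the scene. Friction and masses are not known exactly. Their poses are not given: they have to be found in the camera images.
- frame: rear-triangle bicycle stub of bare tubes with a 200 mm wheel (tyre 30 mm wide, it does not turn), 300 mm long, 280 high, about 1.6 kg. Origin at the tyre's lowest point, under the hub; x runs forward to the cut-off tubes, y to the stand's side, z up in the frame's plane. It rolls on tyre and skid about the line through its origin along x; starts leaning about 13 deg to its -y side on a hoop
- dock: dark steel wheel dock fixed to the bench: 300 x 90 x 4 mm floor plate (the frame stands on it), low slot lips, chock bars, a round hoop 54 mm high on either side of the wheel. Origin on the bench under the hub's place; x along the slot to the frame's front, y to the stand's side. Its pose varies, the frame's with it
- side_stand (a joint): swing of the side stand: 0 folded (leg along the frame's -x, 6 deg up), grows as the foot swings down, 1.85 rad at the stop (leg down, splayed 20 deg outward). A spring resists with about 0.2 N m to its dead point near 0.83 rad, then throws the leg to the stop and holds it. With the stand down a released frame tips 8 deg to the stand's side until the foot meets the bench
- stand_pivot (a point): centre of the stand's pivot, at (32, 46, 120) mm in the frame. The pivot's axis lies in the frame's y-z plane and points outward (+y) and 20 deg up (+z); the leg (12 mm thick, 112 mm long) turns square to it
- toe_tab (a point): point on the toe tab, a 10 mm round peg that sticks out 38 mm to the stand's side (frame +y when folded) from the leg's centre line, 78 mm from the pivot; this point is on its axis, 24 mm out from the leg. Pushed down here, the leg swings; about 3 N is enough
- stand_foot (a point): centre of the leg's round rubber foot end (radius 8 mm); about 20 mm above the bench when the stand is down and the frame upright
- top_tube (a point): centre of the free part of the cut-off top tube: round, 25 mm thick, along the frame's x, 235 mm above the frame's origin and 165 mm ahead of it, free for 50 mm behind (seat tube, 45 mm taller) and 39 mm ahead. Grip it here from above, across the tube
- hub (a point): centre of the wheel's hub, 100 mm above the frame's origin
- hex_key: bystander: small L-shaped hex key, 31 x 83 x 7 mm, lying on the bench; origin at the centre of its underside, long side along its y
- tee_bolt: bystander: hex bolt with nut, 17 x 58 x 19 mm, lying on the bench; origin at the centre of its underside, long side along its y
- calliper: bystander: flat vernier calliper, 80 x 200 x 9 mm, lying on the bench; origin at the centre of its underside, long side along its y
- marker_blue: bystander: felt marker with blue ends, 12 x 134 x 12 mm, lying on the bench; origin at the centre of its underside, long side along its y
- black_sleeve: bystander: black plastic tube, 17 x 85 x 17 mm, lying on the bench; origin at the centre of its underside, long side along its y

How it is judged (in metres and radians):
On the way:
1. the side stand is down against its stop and stays there, the fingers off the frame and the stand (value of joint side_stand above 1.75 rad and contact force between the fingers and frame below 0.3 N), for 0.3 s.
At the end, for the whole second after the job is handed in: Stand beyond 1.75 rad, foot centre over 11 mm high; frame within 3 deg of plumb, at rest, held by the fingers (over 1 N) with the grasp within 55 mm of the top-tube point; hub 98 to 109 mm high and within 18 mm of the dock's origin, frame within 7 deg of the slot's line (value of joint side_stand above 1.75 rad and height (world z) of stand_foot above 0.011 m and angle between frame's own z axis and vertical below 0.0524 rad and angular speed of frame below 0.1 rad/s and distance between the grasp point and top_tube below 0.055 m and contact force between the fingers and frame above 1 N and height (world z) of hub between 0.098 and 0.109 m and horizontal distance between hub and dock below 0.018 m and angle between the x axis of frame and the x axis of dock, either way round below 0.12 rad); the arm keeps its last pose, push and grip.
It fails at once if the frame is tipped over (more than 26 degrees) (angle between frame's own z axis and vertical above 0.45 rad).
It fails at once if the wheel is lifted out of the dock (hub more than 30 mm above its upright height) (height (world z) of hub above 0.134 m).
It fails at once if the hex key, bolt, calliper, marker or sleeve is pushed more than 20 mm (distance of any of hex_key, tee_bolt, calliper, marker_blue, black_sleeve from where it was at the start of the episode above 0.02 m).
It also fails if it takes over 51 s, if anything falls off the work surface, if the arm or the gripper's body presses on something with over 40 N, if the wrist force passes 120 N, or if a joint passes its speed limit or range.

## Working session

There is one attempt and no reset: what is moved stays moved. The work goes in short steps, Python scripts to look and compute and a tool call to move; the robot and the scene stay as the last step left them, time stands still between calls to the robot, and variables do not carry over. Pictures are saved under pics/ and viewed, at most 10 in all, crops included, and the job is handed in when it is done.

Besides the shell and the picture viewer there is one more tool, called as a command line: name --argument value ..., lists and objects as JSON in quotes. servo_tool: Moves the arm, as the interface text tells. Its arguments: {"type":"object","properties":{"plan":{"type":"array","items":{"type":"object","properties":{"xyz":{"type":"array","items":{"type":"number"}},"twist":{"type":"array","items":{"type":"number"}},"jaw":{"type":"number"}}}},"newtons":{"type":"number"}},"required":["plan"]}

```bash
mkdir -p pics
python3 - <<'E'
from cell import env
import cv2,pickle
d={}
for n in("scene","side","wrist"):
    c=env.read_camera(n);d[n]=c;cv2.imwrite(f"pics/{n}0.png",c["img"][:,:,::-1])
    print(n,(-c["R"].T@c["t"]).round(3),c["camera_matrix"][0,0])
pickle.dump(d,open("c0.pkl","wb"))
o=env.get_obs();print(o)
E
```

```text
scene [ 0.027 -0.51   0.708] 435.89589801179693
side [-0.07   1.174  0.721] 580.5144310171282
wrist [0.65  0.08  0.384] 341.05222650163284
{'time_s': 0.15, 'qpos': array([ 0.80864838, 18.42880836, -4.01754587, 83.15764723,  1.29498821,
       78.54056422, -3.25879595]), 'joint_velocities': array([ 0.03239985, -0.20339482,  0.10170484, -0.15211868, -0.10081685,
        0.05919148, -0.04529835]), 'effort': array([ 2.16972071e-04, -4.91794288e+01, -4.04079035e-01, -3.12878716e+01,
       -6.39387709e-02,  4.04033612e-02,  9.90178205e-05]), 'tool_pos': array([ 6.49853349e-01, -1.99911085e-05,  4.03928967e-01]), 'tool_rot': array([-1.79918203e+02,  4.34247591e-03,  9.00038349e+01]), 'force': array([ 0.40603062, -0.03428932,  0.01363085]), 'wrist_torque': array([-0.0124234 ,  0.02611629,  0.00873021]), 'grasp_force': 0.0, 'grip_width': 0.08745068230713174}
```

View pics/scene0.png

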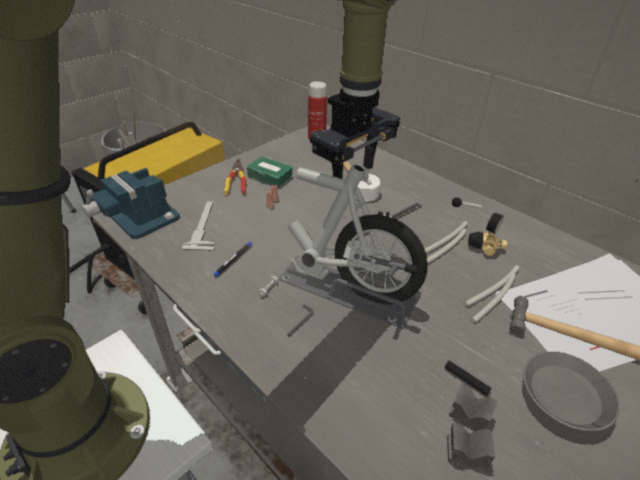

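View pics/side0.png

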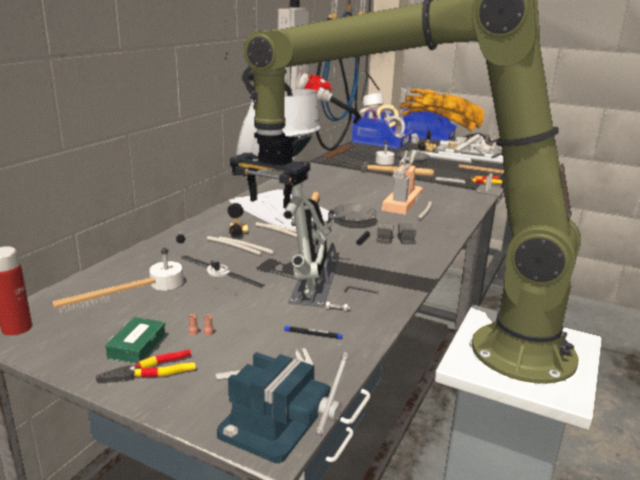

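View pics/wrist0.png

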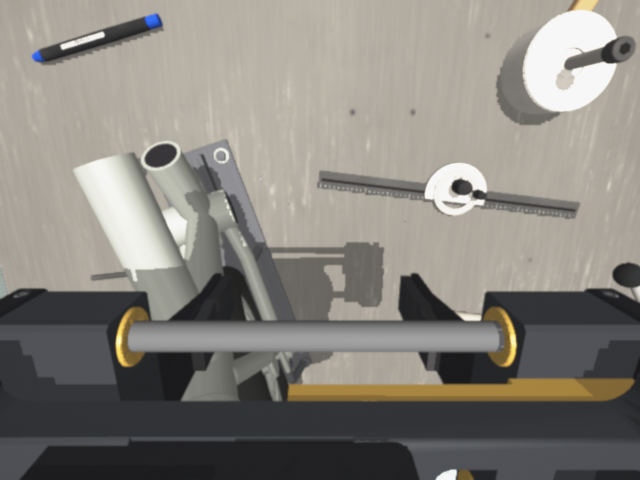

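Run:
```python
import pickle,cv2,numpy as np
d=pickle.load(open("c0.pkl","rb"))
a=d["scene"]["img"][150:340,255:445];b=d["side"]["img"][175:315,270:350]
a=cv2.resize(a,(570,570),interpolation=cv2.INTER_CUBIC);b=cv2.resize(b,(228*1,399),interpolation=cv2.INTER_CUBIC)
o=np.zeros((570,800,3),np.uint8);o[:,:570]=a;o[:399,572:]=b
cv2.imwrite("pics/crop0.png",o[:,:,::-1])
```

```text
(no output)
```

View pics/crop0.png

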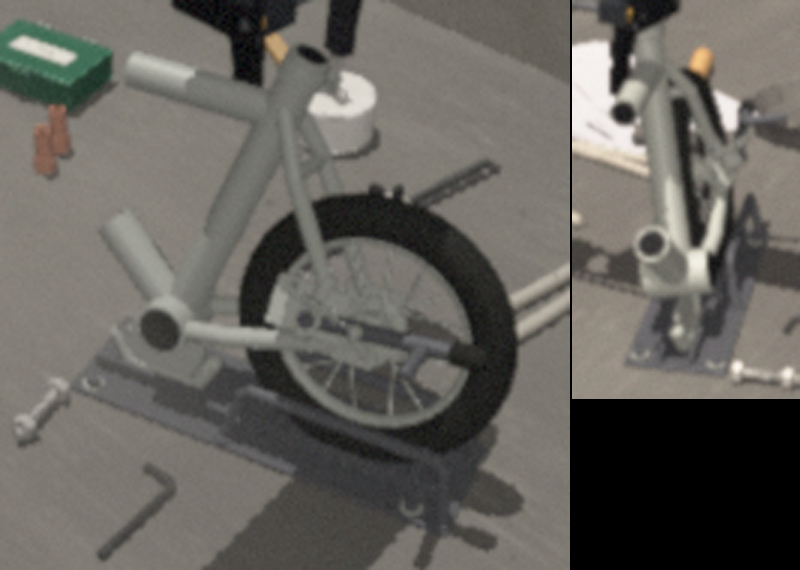

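```bash
cat > h.py <<'E'
import numpy as np,pickle
from scipy.optimize import least_squares
from scipy.spatial.transform import Rotation as Ro
A=np.array([0,np.cos(np.radians(20)),np.sin(np.radians(20))]);U=np.array([0,-A[2],A[1]]);X=np.array([1,0,0])
P=np.array([.032,.046,.120])
def leg(th,r,out=0):
    b=th-np.radians(6); return P+r*(-np.cos(b)*X-np.sin(b)*U)+out*A
def frame(p,q): # p=x,y,yaw,lean
    return np.array([p[0],p[1],.004])+Ro.from_euler('xz',[p[3],p[2]]).apply(q)
def dock(p,q): return np.array([p[0],p[1],0])+Ro.from_euler('z',p[2]).apply(q)
def proj(c,X):
    v=c["camera_matrix"]@(c["R"]@X+c["t"]); return v[:2]/v[2]
E
cat > fit.py <<'E'
from h import *
d=pickle.load(open("c0.pkl","rb"))
def obs(p):
    f=lambda q:frame(p,np.array(q)); k=lambda x,y:dock(p,np.array([x,y,.004]))
    return [("scene",(280,278.3),k(p[4],.045)),("scene",(403.3,326.7),k(p[4]-.3,.045)),
    ("scene",(357.7,256.7),f(P)),("scene",(411.7,268.3),f(leg(0,.112))),("scene",(391,274),f(leg(0,.078,.036))),
    ("scene",(299,172.7),f((.204,0,.235))),("side",(289.3,214.3),f((.204,0,.235))),
    ("side",(289.3,302),k(p[4],-.045)),("side",(327.2,305.5),k(p[4],.045)),
    ("wrist",(228,140),k(p[4],-.045)),("wrist",(106,162),f((.204,0,.245)))]
r=lambda p:np.concatenate([proj(d[n],w)-uv for n,uv,w in obs(p)])
s=least_squares(r,[.6,-.05,1.7,.22,.18],loss="soft_l1",f_scale=2,x_scale=[.01,.01,.1,.1,.01])
p=s.x;print(p.round(4),np.degrees(p[2:4]).round(1));print(r(p).reshape(-1,2).round(1))
np.save("p.npy",p)
for n,q in dict(hub=(0,0,.1),top=(.165,0,.235),tab=leg(0,.078,.024),foot=leg(0,.112),piv=P).items(): print(n,frame(p,np.array(q)).round(4))
E
python3 fit.py
```

```text
[ 0.5698 -0.1423  1.8552  0.222   0.2087] [106.3  12.7]
[[-1.7 -0.3]
 [-0.3  3.7]
 [ 0.3 -1. ]
 [ 1.8  1.3]
 [ 0.5 -6.7]
 [ 2.  -0.6]
 [-3.2  0.5]
 [-1.8 -0.3]
 [-4.2  0.6]
 [-0.7  1. ]
 [-0.8 -0.1]]
hub [ 0.591  -0.1361  0.1015]
top [0.5732 0.0306 0.2332]
tab [ 0.5498 -0.1957  0.151 ]
foot [ 0.5805 -0.2219  0.141 ]
piv [ 0.5432 -0.1168  0.1312]
```

servo_tool --plan '[{"xyz": [0, 0, -4], "twist": [0, 0, 0], "jaw": 1}, {"xyz": [0, 0, -8], "twist": [0, 0, -7], "jaw": 1}, {"xyz": [0, 0, -11], "twist": [0, 0, -14], "jaw": 1}, {"xyz": [-3, -2, -11], "twist": [0, 0, -21], "jaw": 1}, {"xyz": [-6, -4, -11], "twist": [0, 0, -28], "jaw": 1}, {"xyz": [-9, -6, -11], "twist": [0, 0, -35], "jaw": 1}, {"xyz": [-12, -8, -11], "twist": [0, 0, -42], "jaw": 1}, {"xyz": [-15, -9.5, -11], "twist": [0, 0, -49], "jaw": 1}, {"xyz": [-18, -10.5, -11], "twist": [0, 0, -56], "jaw": 1}, {"xyz": [-19.6, -10.5, -11], "twist": [0, 0, -63], "jaw": 1}]' --newtons 20

```text
time_s: 0.98
tool_pos: [0.5422, -0.2007, 0.5152]
tool_rot: [-179.9, 0.0, 153.0]
force: [0.6, -1.7, 0.1]
grip_width: 0.0284
grasp_force: 0.0
```

servo_tool --plan '[{"xyz": [0, 0, 0], "twist": [0, 0, -7], "jaw": 1}, {"xyz": [0, 0, 0], "twist": [0, 0, -14], "jaw": 1}, {"xyz": [0, 0, 0], "twist": [0, 0, -21], "jaw": 1}, {"xyz": [0, 0, 0], "twist": [0, 0, -28], "jaw": 1}, {"xyz": [0, 0, 0], "twist": [0, 0, -35], "jaw": 1}, {"xyz": [0, 0, 0], "twist": [0, 0, -42], "jaw": 1}, {"xyz": [0, 0, 0], "twist": [0, 0, -43], "jaw": 1}, {"xyz": [0, 0, 0], "twist": [0, 0, -43], "jaw": 1}]'

```text
time_s: 1.65
tool_pos: [0.5449, -0.196, 0.5145]
tool_rot: [180.0, -0.0, -164.1]
force: [-0.2, 0.1, 0.2]
grip_width: 0.0007
grasp_force: 0.0
```

Run:
```python
from cell import env
import cv2,pickle
c=env.read_camera("wrist");s=env.read_camera("scene");pickle.dump((c,s),open("c1.pkl","wb"));cv2.imwrite("pics/w1.png",c["img"][:,:,::-1])
o=env.get_obs();print(o["tool_pos"],o["tool_rot"],o["qpos"],o["grip_width"])
from h import *
p=np.load("p.npy")
for q in (P,leg(0,.078),leg(0,.078,.038),leg(0,.112)):print(proj(c,frame(p,q)).round(0))
```

```text
[ 0.54497601 -0.19601636  0.51462664] [ 1.79994203e+02 -1.10710853e-02 -1.64157591e+02] [ 21.53664148   8.22527669  -4.98321762  83.06065936   0.71326246
  88.75728104 122.43121433] 0.0004974910638210602
[385. 226.]
[315. 233.]
[315. 208.]
[284. 235.]
```

View pics/w1.png

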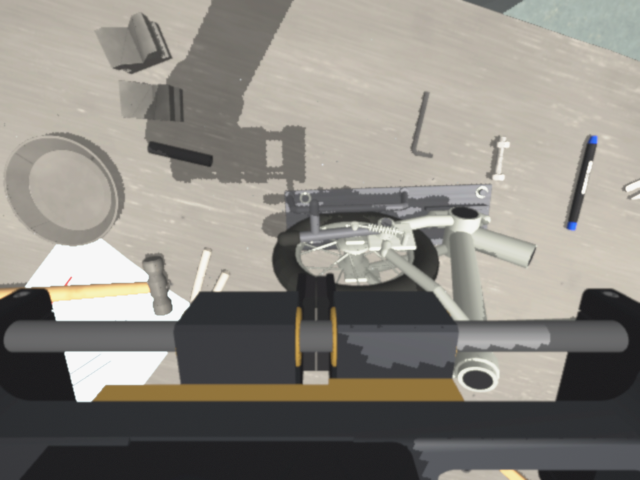

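Run:
```python
from h import *
p=np.load("p.npy");R=Ro.from_euler('xyz',[180,0,-164.16],degrees=True)
t=np.array([.545,-.196,.5146])
for th in (0,.2,.4,.6,.8,.9,1.0,1.2,1.85):
    a=frame(p,leg(th,.078,.028));b=frame(p,leg(th,.078,.038)); top=b[2]+.004
    print(th,((R.inv().apply(a-t)-[0,0,0])*100).round(1), "tip shift z to touch",round((t[2]-.182-top)*100,1), frame(p,leg(th,.112)).round(3))
```

```text
0 [-0.1 -0.1 36.1] tip shift z to touch 17.0 [ 0.58  -0.222  0.141]
0.2 [ 0.7 -0.1 37.5] tip shift z to touch 18.3 [ 0.569 -0.225  0.122]
0.4 [ 1.5  0.2 38.7] tip shift z to touch 19.6 [ 0.556 -0.225  0.104]
0.6 [ 2.3  0.8 39.9] tip shift z to touch 20.8 [ 0.543 -0.219  0.086]
0.8 [ 3.   1.6 41. ] tip shift z to touch 21.9 [ 0.53  -0.21   0.071]
0.9 [ 3.3  2.2 41.5] tip shift z to touch 22.4 [ 0.524 -0.204  0.064]
1.0 [ 3.6  2.7 41.9] tip shift z to touch 22.8 [ 0.517 -0.197  0.058]
1.2 [ 4.1  4.1 42.7] tip shift z to touch 23.5 [ 0.506 -0.181  0.047]
1.85 [ 4.5  9.  43.3] tip shift z to touch 24.2 [ 0.48  -0.115  0.038]
```

servo_tool --plan '[{"xyz": [0, 0, 4], "twist": [0, 0, 0], "jaw": 1}, {"xyz": [0, 0, 8], "twist": [0, 0, 0], "jaw": 1}, {"xyz": [0, 0, 11.5], "twist": [0, 0, 0], "jaw": 1}, {"xyz": [0, 0, 14], "twist": [0, 0, 0], "jaw": 1}, {"xyz": [0, 0, 16], "twist": [0, 0, 0], "jaw": 1}, {"xyz": [0, 0, 16], "twist": [0, 0, 0], "jaw": 1}, {"xyz": [0, 0, 16.5], "twist": [0, 0, 0], "jaw": 1}, {"xyz": [0, 0, 17], "twist": [0, 0, 0], "jaw": 1}, {"xyz": [0.4, 0, 17.6], "twist": [0, 0, 0], "jaw": 1}, {"xyz": [0.7, 0, 18.3], "twist": [0, 0, 0], "jaw": 1}]'

```text
time_s: 2.58
tool_pos: [0.5386, -0.1982, 0.333]
tool_rot: [-179.9, 0.1, -164.0]
force: [-1.3, -0.7, 4.0]
grip_width: 0.0005
grasp_force: 2.0
```

Run:
```python
from cell import env
import cv2,pickle,numpy as np
c=env.read_camera("wrist");s=env.read_camera("scene")
a=cv2.resize(s["img"][190:340,300:450],(450,450),interpolation=cv2.INTER_CUBIC)
b=c["img"][100:400:1,200:550]
o=np.zeros((450,800,3),np.uint8);o[:,:450]=a;o[:300,450:]=b
cv2.imwrite("pics/w2.png",o[:,:,::-1]);print(env.get_obs()["force"],env.get_obs()["tool_pos"])
```

```text
[ 0.14347562 -0.60448521  0.98672566] [ 0.53768363 -0.19854775  0.33154148]
```

View pics/w2.png

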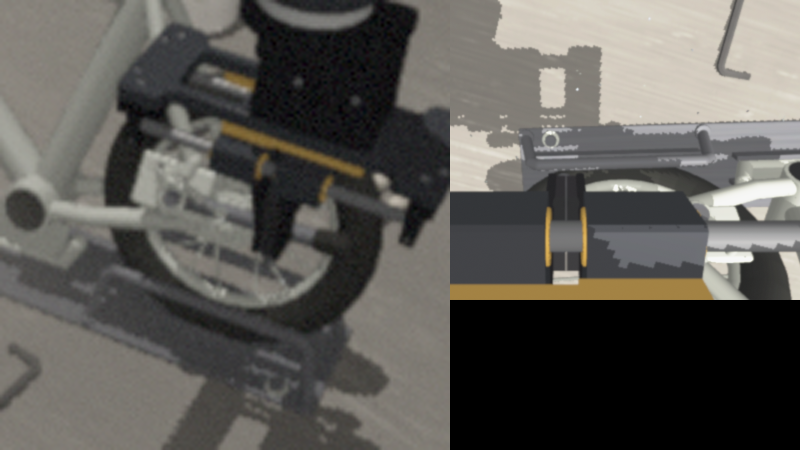

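servo_tool --plan '[{"xyz": [0.4, 0.1, 0.7], "twist": [0, 0, 0], "jaw": 1}, {"xyz": [0.8, 0.2, 1.3], "twist": [0, 0, 0], "jaw": 1}, {"xyz": [1.2, 0.4, 1.9], "twist": [0, 0, 0], "jaw": 1}, {"xyz": [1.6, 0.7, 2.5], "twist": [0, 0, 0], "jaw": 1}, {"xyz": [2.0, 1.0, 3.0], "twist": [0, 0, 0], "jaw": 1}]'

```text
time_s: 3.1
tool_pos: [0.5156, -0.1935, 0.301]
tool_rot: [180.0, -0.0, -164.0]
force: [-1.0, 0.6, 2.7]
grip_width: 0.0008
grasp_force: 1.1
```

servo_tool --plan '[{"xyz": [0.3, 0.5, 0.6], "twist": [0, 0, 0], "jaw": 1}, {"xyz": [0.5, 0.9, 1.0], "twist": [0, 0, 0], "jaw": 1}, {"xyz": [0.7, 1.2, 1.3], "twist": [0, 0, 0], "jaw": 1}, {"xyz": [0.9, 1.6, 1.6], "twist": [0, 0, 0], "jaw": 1}, {"xyz": [0.9, 1.6, 1.6], "twist": [0, 0, 0], "jaw": 1}]'

```text
time_s: 3.52
tool_pos: [0.5028, -0.1799, 0.2849]
tool_rot: [179.9, -0.0, -163.9]
force: [0.2, 0.3, -0.4]
grip_width: 0.0007
grasp_force: 0.0
```

Run:
```python
from cell import env
import cv2,pickle,numpy as np
c=env.read_camera("wrist");s=env.read_camera("scene")
a=cv2.resize(s["img"][190:340,300:450],(450,450),interpolation=cv2.INTER_CUBIC)
b=c["img"][100:400:1,200:550]
o=np.zeros((450,800,3),np.uint8);o[:,:450]=a;o[:300,450:]=b
cv2.imwrite("pics/w3.png",o[:,:,::-1]);print(env.get_obs()["force"],env.get_obs()["tool_pos"])
```

```text
[-0.1239795   0.48889241 -0.27902251] [ 0.50340501 -0.1807266   0.28576435]
```

View pics/w3.png

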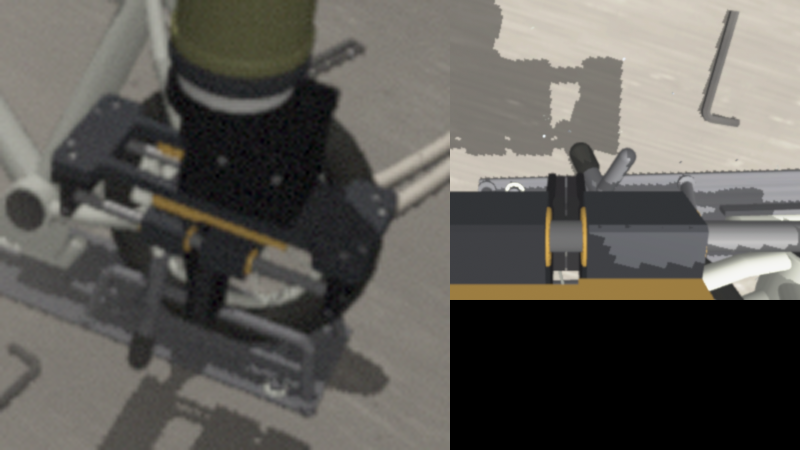

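servo_tool --plan '[{"xyz": [0.5, 0, -2], "twist": [0, 0, 0], "jaw": 1}, {"xyz": [0.5, 0, -5], "twist": [0, 0, 0], "jaw": 1}, {"xyz": [0.5, 0, -9], "twist": [0, 0, 0], "jaw": 1}, {"xyz": [0.5, 0, -13], "twist": [0, 0, 0], "jaw": 1}, {"xyz": [0.5, 0, -17], "twist": [0, 0, 7], "jaw": 1}, {"xyz": [0.5, 0, -21], "twist": [0, 0, 14], "jaw": 1}, {"xyz": [0.5, 2, -23], "twist": [0, 0, 21], "jaw": 0}, {"xyz": [0.5, 5, -23], "twist": [0, 0, 28], "jaw": 0}, {"xyz": [0.5, 9, -23], "twist": [0, 0, 35], "jaw": 0}, {"xyz": [0.5, 12, -23], "twist": [0, 0, 42], "jaw": 0}]'

```text
time_s: 4.45
tool_pos: [0.4649, -0.065, 0.5169]
tool_rot: [179.9, 0.1, 153.7]
force: [0.7, 1.4, 0.1]
grip_width: 0.0196
grasp_force: 0.0
```

servo_tool --plan '[{"xyz": [0, 0, 0], "twist": [0, 0, 7], "jaw": 0}, {"xyz": [0, 0, 0], "twist": [0, 0, 14], "jaw": 0}, {"xyz": [0, 0, 0], "twist": [0, 0, 21], "jaw": 0}, {"xyz": [0, 0, 0], "twist": [0, 0, 28], "jaw": 0}, {"xyz": [0, 0, 0], "twist": [0, 0, 35], "jaw": 0}, {"xyz": [0, 0, 0], "twist": [0, 0, 42], "jaw": 0}, {"xyz": [0, 0, 0], "twist": [0, 0, 48], "jaw": 0}, {"xyz": [0, 0, 0], "twist": [0, 0, 48], "jaw": 0}]'

```text
time_s: 5.12
tool_pos: [0.4655, -0.0671, 0.5162]
tool_rot: [179.9, 0.0, 105.9]
force: [0.9, -1.0, 0.3]
grip_width: 0.0725
grasp_force: 0.0
```

```bash
cat > goto.py <<'E'
from h import *
def rel(o,Rt,grasp):
    R=Ro.from_euler('xyz',o["tool_rot"],degrees=True);t=np.array(o["tool_pos"])
    T=grasp-.164*Rt.apply([0,0,1])
    return (R.inv().apply(T-t)*100).round(2),np.degrees((R.inv()*Rt).as_rotvec()).round(1)
E
python3 - <<'E'
from cell import env
from goto import *
import cv2
c=env.read_camera("wrist");cv2.imwrite("pics/w4.png",c["img"][:,:,::-1]);pickle.dump((c,env.read_camera("scene"),env.read_camera("side")),open("c4.pkl","wb"))
o=env.get_obs();print(o["tool_pos"],o["tool_rot"],o["qpos"])
p=np.load("p.npy")
for L in (p[3],0):
  q=p.copy();q[3]=L;Rt=Ro.from_euler('xz',[np.pi+L,p[2]])
  for dz in(.1,0): print(L,dz,rel(o,Rt,frame(q,np.array([.168,0,.235+dz]))))
for q in ((.204,0,.235),(.204,.0125,.235),(.204,-.0125,.235),(.165,0,.235),(.13,0,.235)):print(proj(c,frame(p,np.array(q))).round())
print(proj(c,frame(p,leg(1.85,.112))))
E
```

```text
[ 0.46543169 -0.06705288  0.51600373] [1.79967408e+02 1.82015016e-02 1.06163229e+02] [ 18.68173341  -4.99309649 -12.6682409   96.35027541  -1.08955224
  88.4850746   22.25135964]
0.22202290180476245 0.1 (array([ 6.69, 18.88,  2.53]), array([12.8,  0. , -0.1]))
0.22202290180476245 0 (array([ 6.69, 16.67, 12.29]), array([12.8,  0. , -0.1]))
0 0.1 (array([6.66, 7.89, 1.3 ]), array([ 0. ,  0. , -0.1]))
0 0 (array([ 6.67,  7.89, 11.3 ]), array([ 0. ,  0. , -0.1]))
[496.  98.]
[481.  97.]
[511.  98.]
[488. 153.]
[482. 199.]
[316.03484993 229.05162261]
```

View pics/w4.png

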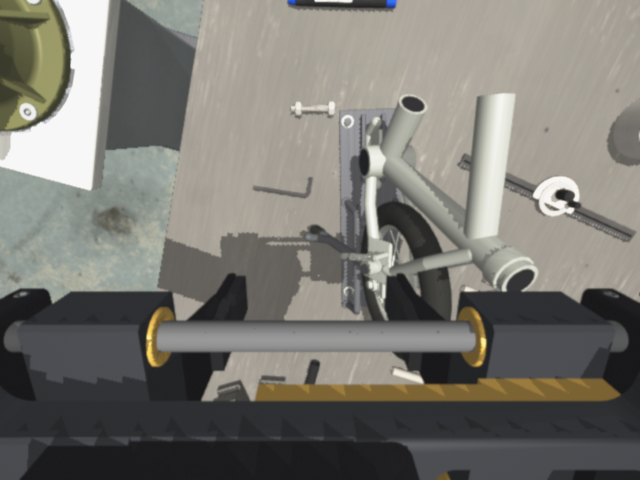

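servo_tool --plan '[{"xyz": [3, 2, 0], "twist": [2, 0, 0], "jaw": 0}, {"xyz": [5.5, 4, 0], "twist": [4, 0, 0], "jaw": 0}, {"xyz": [6.7, 7, 0], "twist": [6, 0, 0], "jaw": 0}, {"xyz": [6.7, 10.5, 0], "twist": [8, 0, 0], "jaw": 0}, {"xyz": [6.7, 14, 0], "twist": [10, 0, 0], "jaw": 0}, {"xyz": [6.7, 17, 1], "twist": [12, 0, 0], "jaw": 0}, {"xyz": [6.7, 18.8, 2.5], "twist": [12.8, 0, 0], "jaw": 0}, {"xyz": [6.7, 18.8, 2.5], "twist": [12.8, 0, 0], "jaw": 0}, {"xyz": [6.7, 18.8, 2.5], "twist": [12.8, 0, 0], "jaw": 0}]'

```text
time_s: 6.02
tool_pos: [0.6283, 0.0495, 0.4885]
tool_rot: [-167.0, -0.1, 106.1]
force: [0.1, -0.0, -0.4]
grip_width: 0.0871
grasp_force: 0.0
```

Run:
```python
from cell import env
from goto import *
import cv2
c=env.read_camera("wrist");cv2.imwrite("pics/w5.png",c["img"][:,:,::-1])
o=env.get_obs();print(o["tool_pos"],o["tool_rot"],o["grip_width"],o["force"])
p=np.load("p.npy");Rt=Ro.from_euler('xz',[np.pi+p[3],p[2]]);print(rel(o,Rt,frame(p,np.array([.168,0,.235]))))
for q in ((.204,.0125,.235),(.204,-.0125,.235)):print(proj(c,frame(p,np.array(q))).round())
```

```text
[0.6275959  0.04922973 0.49031619] [-1.67129464e+02 -3.40778284e-02  1.06085005e+02] 0.08689916207017409 [-0.39403121  0.30828736  0.1996084 ]
(array([0.02, 0.08, 9.94]), array([-0.1, -0.1, -0.2]))
[299. 197.]
[334. 197.]
```

View pics/w5.png

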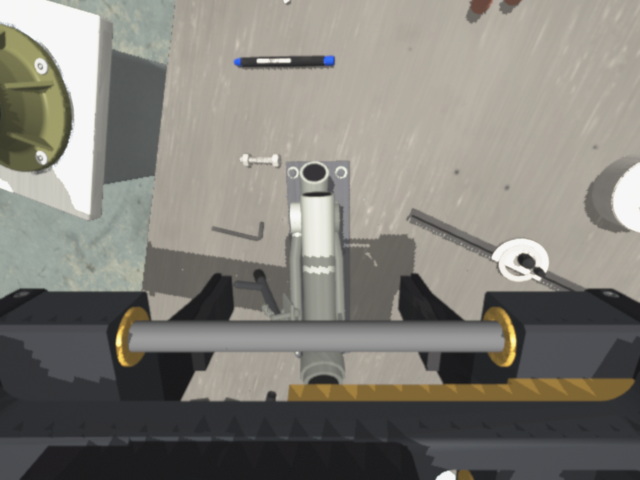

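servo_tool --plan '[{"xyz": [0, 0, 3], "twist": [0, 0, 0], "jaw": 0}, {"xyz": [0, 0, 6], "twist": [0, 0, 0], "jaw": 0}, {"xyz": [0, 0, 8], "twist": [0, 0, 0], "jaw": 0}, {"xyz": [0, 0, 9.5], "twist": [0, 0, 0], "jaw": 0}, {"xyz": [0, 0, 9.9], "twist": [0, 0, 0], "jaw": 0}, {"xyz": [0, 0, 9.9], "twist": [0, 0, 0], "jaw": 0}]'

```text
time_s: 6.57
tool_pos: [0.6056, 0.0426, 0.395]
tool_rot: [-167.2, 0.0, 106.0]
force: [-0.4, -0.7, 0.5]
grip_width: 0.087
grasp_force: 0.0
```

servo_tool --plan '[{"xyz": [0, 0, 0], "twist": [0, 0, 0], "jaw": 1}, {"xyz": [0, 0, 0], "twist": [0, 0, 0], "jaw": 1}, {"xyz": [0, 0, 0], "twist": [0, 0, 0], "jaw": 1}, {"xyz": [0, 0, 0], "twist": [0, 0, 0], "jaw": 1}, {"xyz": [0, 0, 0], "twist": [0, 0, 0], "jaw": 1}, {"xyz": [0, 0, 0], "twist": [0, 0, 0], "jaw": 1}, {"xyz": [0, 0, 0], "twist": [0, 0, 0], "jaw": 1}, {"xyz": [0, 0, 0], "twist": [0, 0, 0], "jaw": 1}, {"xyz": [0, 0, 0], "twist": [0, 0, 0], "jaw": 1}]' --newtons 25

```text
time_s: 7.32
tool_pos: [0.6065, 0.0432, 0.3942]
tool_rot: [-167.2, -0.0, 106.0]
force: [-0.2, 0.2, -0.6]
grip_width: 0.0347
grasp_force: 0.0
```

Run:
```python
from cell import env
from goto import *
o=env.get_obs();print(o["tool_pos"],o["tool_rot"],o["grip_width"],o["force"],o["wrist_torque"],o["grasp_force"])
p=np.load("p.npy")
R0=Ro.from_euler('xz',[np.pi+p[3],p[2]])
R=Ro.from_euler('xyz',o["tool_rot"],degrees=True);g=o["tool_pos"]+.164*R.apply([0,0,1])
Ri=Ro.from_euler('xz',[p[3],p[2]]).inv();gf=Ri.apply(g-np.array([p[0],p[1],.004]));print("grasp in frame",gf.round(4))
gf[1]=0
for f in (.75,.5,.25,0):
  q=p.copy();q[3]=f*p[3];print(f,rel(o,Ro.from_euler('xz',[np.pi+q[3],p[2]]),frame(q,gf)))
```

```text
[0.60652535 0.0432463  0.3941639 ] [-1.67195057e+02 -2.21842636e-03  1.06013226e+02] 0.03469196087865229 [-0.21990611  0.20463257 -0.63570396] [ 0.08231249 -0.28792951 -0.02132355] 0.0
grasp in frame [0.168  0.001  0.2358]
0.75 (array([ 0.01, -2.14,  0.06]), array([-3.3, -0.1, -0.3]))
0.5 (array([-0.  , -4.35,  0.25]), array([-6.4, -0. , -0.3]))
0.25 (array([-0.01, -6.55,  0.56]), array([-9.6, -0. , -0.3]))
0 (array([-0.02, -8.72,  0.99]), array([-12.8,  -0. ,  -0.3]))
```

Fingers have not quite closed yet; wait.

servo_tool --plan '[{"xyz": [0, 0, 0], "twist": [0, 0, 0], "jaw": 1}, {"xyz": [0, 0, 0], "twist": [0, 0, 0], "jaw": 1}, {"xyz": [0, 0, 0], "twist": [0, 0, 0], "jaw": 1}, {"xyz": [0, 0, 0], "twist": [0, 0, 0], "jaw": 1}, {"xyz": [0, 0, 0], "twist": [0, 0, 0], "jaw": 1}]'

```text
time_s: 7.73
tool_pos: [0.6066, 0.0433, 0.3942]
tool_rot: [-167.2, 0.0, 106.0]
force: [1.2, 0.4, -1.2]
grip_width: 0.0241
grasp_force: 25.0
```

servo_tool --plan '[{"xyz": [0, -1.1, 0], "twist": [-1.6, 0, 0], "jaw": 1}, {"xyz": [0, -2.1, 0.1], "twist": [-3.2, 0, 0], "jaw": 1}, {"xyz": [0, -3.2, 0.15], "twist": [-4.8, 0, 0], "jaw": 1}, {"xyz": [0, -4.3, 0.25], "twist": [-6.4, 0, 0], "jaw": 1}, {"xyz": [0, -5.4, 0.4], "twist": [-8.0, 0, 0], "jaw": 1}, {"xyz": [0, -6.5, 0.55], "twist": [-9.6, 0, 0], "jaw": 1}, {"xyz": [0, -7.6, 0.75], "twist": [-11.2, 0, 0], "jaw": 1}, {"xyz": [0, -8.7, 0.95], "twist": [-12.8, 0, 0], "jaw": 1}, {"xyz": [0, -8.7, 0.95], "twist": [-12.8, 0, 0], "jaw": 1}, {"xyz": [0, -8.7, 0.95], "twist": [-12.8, 0, 0], "jaw": 1}]'

```text
time_s: 8.57
tool_pos: [0.5228, 0.0183, 0.4048]
tool_rot: [180.0, 0.1, 105.9]
force: [1.1, -4.1, 1.7]
grip_width: 0.0244
grasp_force: 25.1
```

Run:
```python
from cell import env
from goto import *
import cv2
S={n:env.read_camera(n) for n in("scene","side","wrist")};pickle.dump(S,open("c6.pkl","wb"))
o=env.get_obs();print(o["tool_pos"],o["tool_rot"],o["grip_width"],o["force"],o["wrist_torque"],o["grasp_force"])
p=np.load("p.npy");p[3]=0
R=Ro.from_euler('xyz',o["tool_rot"],degrees=True);g=o["tool_pos"]+.164*R.apply([0,0,1]);print("err mm in frame",1000*(Ro.from_euler('z',p[2]).inv().apply(g-frame(p,np.array([.168,0,.2358])))))
a=S["scene"]["img"][130:345,245:435].copy();b=S["side"]["img"][165:315,265:365].copy()
def mk(im,c,off,sc):
    im=cv2.resize(im,None,fx=sc,fy=sc,interpolation=cv2.INTER_CUBIC)
    for q in ((0,0,.1),(.204,0,.235),P,leg(1.85,.112)):
        u=(proj(c,frame(p,np.array(q)))-off)*sc;cv2.drawMarker(im,tuple(int(x) for x in u),(255,0,0),cv2.MARKER_CROSS,12,1)
    return im
a=mk(a,S["scene"],(245,130),2.5);b=mk(b,S["side"],(265,165),3.2)
A_=np.zeros((max(a.shape[0],b.shape[0]),a.shape[1]+b.shape[1],3),np.uint8);A_[:a.shape[0],:a.shape[1]]=a;A_[:b.shape[0],a.shape[1]:]=b
cv2.imwrite("pics/f6.png",A_[:,:,::-1]);print(A_.shape)
```

```text
[0.52367491 0.0185666  0.40475668] [1.79976635e+02 9.11309678e-02 1.05981046e+02] 0.024567762459823905 [ 1.25140999 -5.24759774  2.58811961] [-0.97957712 -0.35773982  0.27125678] 25.063283443450928
err mm in frame [-0.88597625 -0.89520787  0.95690448]
(538, 795, 3)
```

View pics/f6.png

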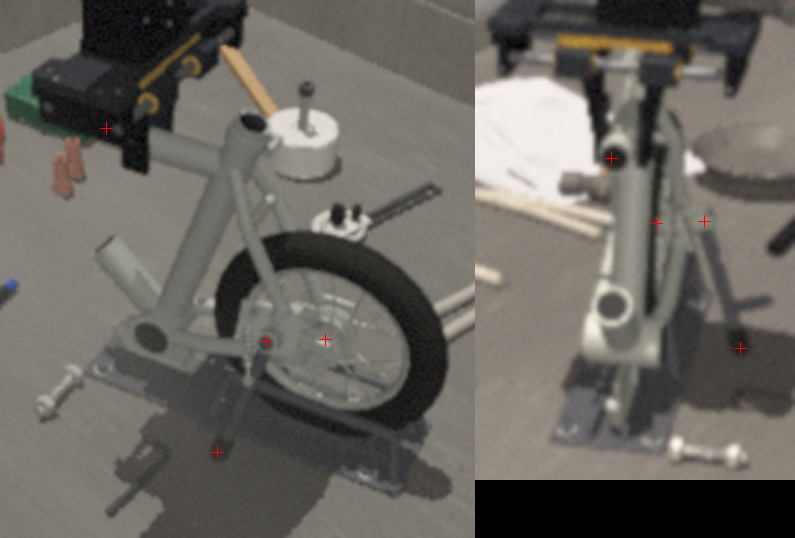

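servo_tool --plan '[{"xyz": [0, 0, 0], "twist": [0, 0, 0], "jaw": 1}, {"xyz": [0, 0, 0], "twist": [0, 0, 0], "jaw": 1}, {"xyz": [0, 0, 0], "twist": [0, 0, 0], "jaw": 1}, {"xyz": [0, 0, 0], "twist": [0, 0, 0], "jaw": 1}, {"xyz": [0, 0, 0], "twist": [0, 0, 0], "jaw": 1}, {"xyz": [0, 0, 0], "twist": [0, 0, 0], "jaw": 1}]'

```text
time_s: 9.22
tool_pos: [0.5237, 0.0186, 0.4047]
tool_rot: [180.0, 0.1, 106.0]
force: [1.5, -5.7, 3.7]
grip_width: 0.024
grasp_force: 25.1
```

```bash
python3 -c "
from cell import env
o=env.get_obs();print(o['force'],o['tool_pos'],o['grasp_force'],abs(o['joint_velocities']).max());print(env.sign_off())"
```

```text
[ 1.54149809 -5.74469149  3.73046722] [0.5237346  0.0186088  0.40471729] 25.05774199962616 0.14754668167084536
the job is handed in; nothing more can be done
None
```

I handed the job in at about 9 s: the stand snapped down and stayed down with the fingers off, and the frame is held upright by its top tube at 25 N; the sign-off gave no verdict, but the last camera check put hub, pivot and foot where an upright frame should have them.

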